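Stack the potting tote on its base tray

TASK

Pick up the potting tote by its wooden bar and stack it on the long socketed tray, either way round, so that the lugs under its four corners all drop into the tray's four corner sockets and it sits level and fully down. Lower it into place rather than dropping it, then let go. Leave the shorter socketed tray where it stands.

Things in the scene. Friction and masses are not known exactly. Their poses are not given: they have to be found in the camera images.
- tote_mid (a point): Centre, half-way up, of the olive plastic tote (0.5 kg): open tray 210 (x) x 160 (y) x 125 mm high. Wooden carrying bar along x, 132 long, 18 thick (y), 20 high, its centre 52.5 mm above this point; tray rim 2.5 above. Bar posts at x +-60. Lugs under corners (x +-81, y +-56): 20 long, 10 across at tip, 18 at root; tips 62.5, flat underside 42.5 mm below this point.
- long_tray: Matching loose olive tray on the table, 0.9 kg, 210 (x) x 160 mm (y), z up; origin: centre of underside. Square socket post in each corner (x +-81, y +-56): 48 outside, 40 inside, open top 70 mm up, hollow to 4 mm; walls between 50 high. With the lugs in, the tote's underside rests on the post rims, tote_mid 112.5 mm above this origin.
- short_tray: Bystander: similar loose tray with the same corner socket posts but only 150 (its x) x 160 mm (its y), so the tote does not fit it; origin: centre of underside. (Not listed: a glass jar 130 mm high and a tower of brown pots 145 mm high stand at the outer left and right of the trays, and a teal kneeling block 40 mm high lies beyond them.)

How it is judged:
By the outcome, as a careful person would: the job done as asked, in the order asked, and still so for the second after the job is handed in, with the robot touching nothing.
It also fails if it takes over 48 s, if anything falls off the work surface, if the arm or the gripper's body presses on something with over 40 N, if the wrist force passes 120 N, or if a joint passes its speed limit or range.

ROBOT

A 6-joint arm with a two-finger parallel gripper is mounted at the origin on the work surface. World frame = base frame: x ahead of the robot, y to its left, z up, the work surface at z = 0. Lengths are in m, angles in rad, forces in N, time in s.
With the tool pointing down it reaches from about 0.2 to 0.875 m from the base axis. Payload 3.4 kg.
Tool frame: the origin (TCP) lies at the centre of the arm's flange, where the gripper is bolted on; the fingertips stand 199 mm ahead of it and the grasp point (between the pads) lies 180 mm ahead of it (env.grasp_offset is the distance from the TCP to the grasp point, in m); z points along the fingers, y is the line along which they close (so a half turn about z gives the same grasp; the last joint's range is limited). The gripper opens to 94 mm and grips with 3 to 60 N. Pads are 16 mm wide; open, the fingers measure 119 mm over their backs; the gripper's body (75 mm by 177 mm) begins 78 mm behind the grasp point.
Start: joints at [-1.38, 0.276, 1.505, -0, 1.361, -0.121], TCP at [0.176, -0.547, 0.405] pointing down, gripper open.
Joint ranges: [-2.89, 2.89], [-0.75, 2.08], [0.22, 2.7], [-1.18, 4.32], [0.11, 2.71], [-2.7, 2.7]. Speed limits (rad/s): [2.57, 2.57, 3.14, 3.14, 3.14, 3.14].

INTERFACE

Orientations are given as a rotation vector (axis times angle).
In Python, from plant import env, eyes gives the robot as it stands. Calls block until the motion is done:
- env.movep(position, orientation): joint-space move of the TCP to a pose.
- env.line_to(position, orientation=None, speed=0.15, contact_N=None): straight line of the TCP; orientation=None keeps the orientation; speed is the mean speed in m/s. With contact_N (N) it stops when the force on the tool has changed by that much, and returns True; else False.
- env.goto_joints(angles): joint-space move.
- env.command_gripper(opening, newtons=None): opening from 0.0 (shut) to 1.0 (fully open); newtons is the grip in N (None keeps the last); returns when the fingers have stopped.
- env.wait(seconds).
- env.inverse_kinematics(position, orientation): joint angles nearest the present ones, or None.
- env.read_state(): the state.
- eyes.camera(name): name is "scene" or "side" or "wrist"; returns a dict with "pixels" (400x640x3 uint8, red, green, blue), "z_map" (400x640 float32, m along the optical axis (not along the pixel's ray), 0 where there is no reading), "vertical_fov" (degrees; the focal length in pixels is half the picture's height over the tangent of half this angle, whatever the lens; pixels are square), "cx", "cy" (the principal point, pixels), "extrinsics" (4x4, takes a point from camera to world coordinates); the wrist camera has in their place "tool_from_camera" (4x4, takes a point from camera to tool coordinates, whose origin is the TCP and whose axes are the flange's). Camera axes: x right, y down, z forward; pixel columns grow to the right and rows downward; lengths in m; the calibration is good to about 2 mm. A picture is of the moment at which its call begins: read the wrist's pose just before it.
A pose or a line that the arm cannot do raises env.IKError and nothing moves.
- env.job_done(): hands the job in; it is judged then, once.
The state is a dict: "time_s": time; "q": joint angles; "qd": joint speeds; "joint_torque": joint torques, N m; "eef_pos": TCP position; "ee_rot": TCP orientation; "contact_force": force on the tool from outside, world axes, zero at the start; "ft_torque": the same for the moment, N m; "grip_width": opening from 0.0 (shut) to 1.0 (fully open); "finger_force": force on a finger pad.
Only numpy, scipy, OpenCV 4.12 (cv2) and the standard library are available. Lean on these libraries where they do the work, as an engineer would, in place of code of your own. Each camera call takes 0.05 s, during which the arm holds its last target. There are 200 camera calls.

## Working session

There is one attempt and no reset: what is moved stays moved. The work goes in short steps, each a Python script; the robot and the scene stay as the last script left them, time stands still between calls to the robot, and variables do not carry over. Pictures are saved under pics/ and viewed, at most 10 in all, crops included, and the job is handed in when it is done.

```bash
ls; mkdir -p pics; cat > h.py <<'E'
import numpy as np, cv2
from scipy.spatial.transform import Rotation as R
from plant import env, eyes
def snap(name):
    s=env.read_state(); c=eyes.camera(name)
    if name=="wrist":
        T=np.eye(4);T[:3,:3]=R.from_rotvec(s["ee_rot"]).as_matrix();T[:3,3]=s["eef_pos"]
        c["extrinsics"]=T@np.array(c["tool_from_camera"])
    return c
def cloud(c):
    h,w=c["z_map"].shape;f=h/2/np.tan(np.radians(c["vertical_fov"])/2)
    u,v=np.meshgrid(np.arange(w),np.arange(h));z=c["z_map"]
    P=np.stack([(u-c["cx"])/f*z,(v-c["cy"])/f*z,z],-1)
    E=np.array(c["extrinsics"]);W=P@E[:3,:3].T+E[:3,3];W[z<=0]=np.nan
    return W
def save(c,n): cv2.imwrite("pics/"+n,c["pixels"][:,:,::-1])
E
python3 - <<'E'
from h import *
ims=[]
for n in("scene","side"):
    c=snap(n);np.savez("/tmp/"+n+".npz",W=cloud(c),p=c["pixels"]);ims.append(c["pixels"])
    print(np.round(c["extrinsics"],3))
cv2.imwrite("pics/a.png",ims[0][:,:,::-1]);cv2.imwrite("pics/b.png",ims[1][:,:,::-1]);print(env.read_state())
E
```

```text
pics
[[ 0.136  0.575 -0.807  1.298]
 [ 0.991 -0.086  0.105 -0.11 ]
 [-0.009 -0.814 -0.581  0.626]
 [ 0.     0.     0.     1.   ]]
[[-0.711 -0.552  0.435  0.141]
 [-0.703  0.542 -0.461  0.371]
 [ 0.019 -0.633 -0.774  0.732]
 [ 0.     0.     0.     1.   ]]
{'time_s': 0.1, 'q': array([-1.37999696e+00,  2.76496898e-01,  1.50597108e+00,  1.84124441e-05,
        1.36071428e+00, -1.20985459e-01]), 'qd': array([-1.52688705e-03, -8.84277405e-04, -3.29355683e-03,  1.67089437e-03,
       -2.54419424e-05,  1.04465985e-03]), 'joint_torque': array([ 1.25448682e-03, -4.05457234e+01, -2.37780923e+01,  7.03463866e-02,
        2.99695402e-02, -4.59559055e-05]), 'eef_pos': array([ 0.17635626, -0.54709127,  0.403925  ]), 'ee_rot': array([-3.10192666e+00, -4.87516454e-01,  5.88488786e-05]), 'contact_force': array([0.46047051, 0.18224249, 1.22279025]), 'ft_torque': array([ 0.00829669, -0.03245171, -0.02728531]), 'finger_force': 0.0, 'grip_width': 0.9977992651239107}
```

View pics/a.png

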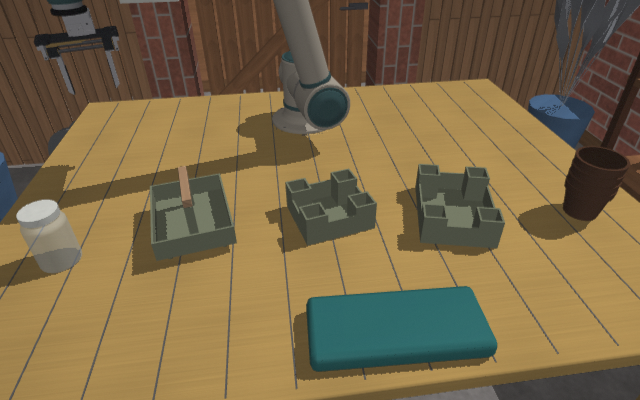

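View pics/b.png

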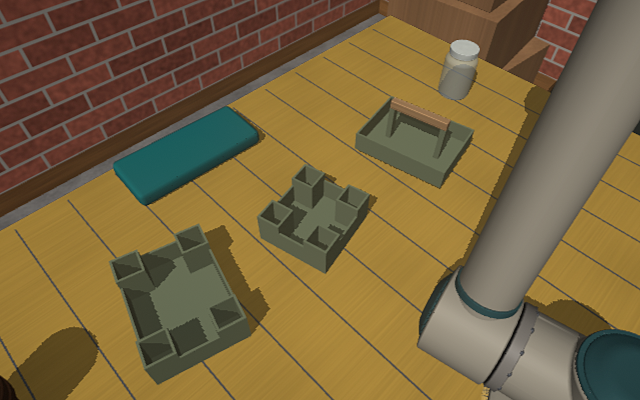

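The scene view shows the tote with its bar at (190,215), a small tray at (330,205), and a tray at (457,205). I'll measure them with depth.

```bash
python3 - <<'E'
from h import *
for n in("scene","side"):
    d=np.load(f"/tmp/{n}.npz");W,p=d["W"],d["p"]
    hsv=cv2.cvtColor(p,cv2.COLOR_RGB2HSV)
    ol=(cv2.inRange(hsv,(25,15,20),(70,130,190))>0)&(W[...,2]>.012)&(W[...,2]<.2)&(W[...,0]>.2)&(W[...,0]<.9)
    m=cv2.morphologyEx(ol.astype(np.uint8),cv2.MORPH_OPEN,np.ones((2,2)))
    k,l,st,ce=cv2.connectedComponentsWithStats(m)
    for i in range(1,k):
        if st[i,4]<600: continue
        P=W[l==i]; t=np.percentile(P[:,2],99)
        print(n,st[i],"z99",t.round(3), "rect all",cv2.minAreaRect((P[:,:2]).astype(np.float32)*1000))
        T=P[P[:,2]>t-.012]; print("  top",len(T),cv2.minAreaRect(T[:,:2].astype(np.float32)*1000), T[:,2].mean())
    wd=(W[...,2]>.095)&(W[...,2]<.135)&(cv2.inRange(hsv,(3,60,60),(20,200,255))>0)
    k,l,st,ce=cv2.connectedComponentsWithStats(wd.astype(np.uint8))
    for i in range(1,k):
        if st[i,4]>60:
            P=W[l==i];print(" bar?",st[i],cv2.minAreaRect(P[:,:2].astype(np.float32)*1000),P.mean(0))
E
```

```text
scene [ 417  165   89   80 4247] z99 nan rect all ((514.899658203125, 317.33734130859375), (155.79119873046875, 340.1581115722656), 67.29793548583984)
  top 0 ((0.0, 0.0), (0.0, 0.0), 0.0) nan
scene [ 287  170   91   72 3858] z99 nan rect all ((476.88201904296875, 19.837844848632812), (188.25906372070312, 248.3616485595703), 26.10240936279297)
  top 0 ((0.0, 0.0), (0.0, 0.0), 0.0) nan
scene [ 151  175   86   86 5467] z99 nan rect all ((475.27227783203125, -307.0396423339844), (303.4915466308594, 162.3643798828125), 11.25438117980957)
  top 0 ((0.0, 0.0), (0.0, 0.0), 0.0) nan
 bar? [255   1  17   9 129] ((-1139.3426513671875, -102.39128112792969), (40.94124221801758, 84.33485412597656), 2.627262830734253) [-1.13878252 -0.10363711  0.11527561]
 bar? [308   0  20   9 142] ((-1110.1064453125, 190.78118896484375), (48.9022216796875, 114.57502746582031), 16.342721939086914) [-1.10951091  0.18534081  0.11560052]
 bar? [330   0  16   8 107] ((-1107.1512451171875, 293.6138000488281), (101.70196533203125, 83.19139862060547), 0.17958424985408783) [-1.1380497   0.29264203  0.11080251]
 bar? [389
[... 1802 characters left out ...]
94), 11.97960090637207)
  top 0 ((0.0, 0.0), (0.0, 0.0), 0.0) nan
side [ 258  166  113  106 5198] z99 nan rect all ((525.7557983398438, -23.29875946044922), (150.05410766601562, 216.2060089111328), 12.792728424072266)
  top 0 ((0.0, 0.0), (0.0, 0.0), 0.0) nan
side [ 110  225  141  158 6689] z99 nan rect all ((555.0850830078125, 285.7400207519531), (159.1634979248047, 211.37844848632812), 74.88970947265625)
  top 0 ((0.0, 0.0), (0.0, 0.0), 0.0) nan
 bar? [391  97  60  34 757] ((515.2589111328125, -302.20703125), (131.2659454345703, 24.145021438598633), 12.156026840209961) [ 0.5127589  -0.29866579  0.12020858]<stdin>:12: RuntimeWarning: Mean of empty slice.
  ret = ret.dtype.type(ret / rcount)
```

```bash
cat >> h.py <<'E'
def down(yaw): return (R.from_euler('z',yaw,degrees=True)*R.from_euler('x',180,degrees=True)).as_rotvec()
def olive(c,W,z0,z1,x,y,r):
    hsv=cv2.cvtColor(c["pixels"],cv2.COLOR_RGB2HSV)
    with np.errstate(invalid="ignore"):
        return (cv2.inRange(hsv,(25,15,20),(70,130,190))>0)&(W[...,2]>z0)&(W[...,2]<z1)&(np.hypot(W[...,0]-x,W[...,1]-y)<r)
E
python3 - <<'E'
from h import *
for y in(11.3,-168.7): print(env.inverse_kinematics([.518,-.302,.42],down(y)))
for y in(-15.1,164.9): print(env.inverse_kinematics([.555,.286,.45],down(y)))
env.movep([.53,.27,.50],down(-15))
c=snap("wrist");save(c,"w1.png");W=cloud(c);np.savez("/tmp/w1.npz",W=W,p=c["pixels"])
P=W[olive(c,W,.06,.08,.555,.286,.16)]
print(len(P),P.mean(0),cv2.minAreaRect(P[:,:2].astype(np.float32)*1000))
print(np.round(c["tool_from_camera"],3),env.read_state()["time_s"])
E
```

```text
[-6.43836911e-01  3.05385595e-01  1.42420938e+00 -4.44089210e-16
  1.41199768e+00  7.29737210e-01]
[-0.64383691  0.30538559  1.42420938  0.          1.41199768 -2.41185544]
[ 3.64440034e-01  3.31498796e-01  1.31260850e+00 -4.44089210e-16
  1.49748536e+00  2.19878108e+00]
[ 0.36444003  0.3314988   1.3126085   0.          1.49748536 -0.94281158]
2283 [0.56134705 0.28885463 0.06874631] ((556.4113159179688, 287.89300537109375), (160.11480712890625, 210.3060760498047), 75.21735382080078)
[[-0.    -0.967 -0.256  0.074]
 [ 1.    -0.     0.    -0.   ]
 [-0.    -0.256  0.967  0.02 ]
 [ 0.     0.     0.     1.   ]] 3.2833
```

View pics/w1.png

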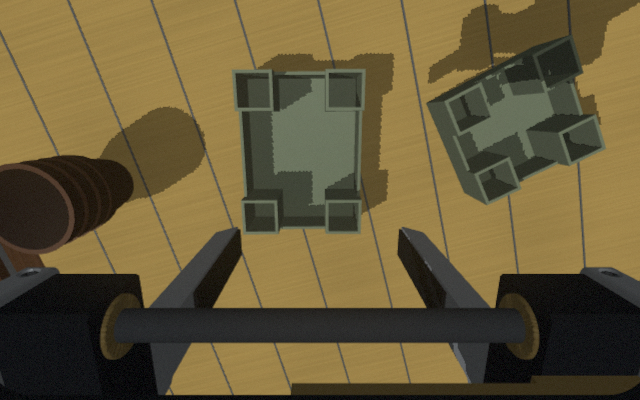

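The wrist view shows the long tray at about (300,150), with the pot tower at (50,200) and the short tray at (520,120). The fit is 210 x 160 at (0.5564, 0.2879), yaw -14.8°. Next I'll look at the tote from close up.

```bash
python3 - <<'E'
from h import *
env.movep([.49,-.31,.46],down(11.3))
c=snap("wrist");save(c,"w2.png");W=cloud(c)
P=W[olive(c,W,.055,.07,.518,-.302,.16)]
print(len(P),P.mean(0),cv2.minAreaRect(P[:,:2].astype(np.float32)*1000))
with np.errstate(invalid="ignore"): m=(W[...,2]>.115)&(W[...,2]<.135)&(np.hypot(W[...,0]-.518,W[...,1]+.302)<.1)
P=W[m];print(len(P),P.mean(0),cv2.minAreaRect(P[:,:2].astype(np.float32)*1000),env.read_state()["time_s"])
E
```

```text
3234 [ 0.52287882 -0.30004254  0.06336024] ((516.6156005859375, -301.4452819824219), (210.6024932861328, 160.42066955566406), 10.8623685836792)
2448 [ 0.52021441 -0.30051724  0.12483226] ((516.9152221679688, -301.36627197265625), (131.2456512451172, 17.907426834106445), 10.812912940979004) 5.425
```

View pics/w2.png

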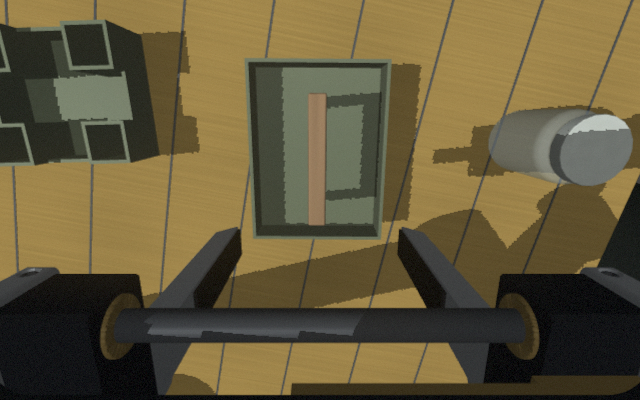

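The tote fills (245–390, 60–238) with its bar centred at (317,160). The rim and bar fits agree: (0.5168, -0.3014), yaw 10.85°. Now I'll grasp and lift it, checking the result.

```bash
python3 - <<'E'
from h import *
x,y=.5168,-.3014;o=down(10.85)
env.movep([x,y,.40],o)
env.line_to([x,y,.115+env.grasp_offset],speed=.1)
env.command_gripper(0.0,45)
s=env.read_state();print(s["grip_width"],s["finger_force"],s["contact_force"],s["eef_pos"])
env.line_to([x,y,.33],speed=.06)
env.line_to([x,y,.48],speed=.15)
env.wait(.4)
s=env.read_state();print(s["grip_width"],s["finger_force"],s["contact_force"],s["ft_torque"],s["eef_pos"],s["time_s"])
T=R.from_rotvec(s["ee_rot"]).as_matrix();p=s["eef_pos"]
for n in("wrist","side"):
    c=snap(n);save(c,"g_"+n+".png");W=cloud(c)
    L=(W-p)@T   # tool coords
    np.save("/tmp/L.npy",L)
    with np.errstate(invalid="ignore"): m=olive(c,W,.15,.30,p[0],p[1],.16)&(abs(L[...,2]-.230)<.012)
    P=L[m]
    print(n,len(P)) 
    if len(P)>50: print(cv2.minAreaRect(P[:,:2].astype(np.float32)*1000),"plane z=a+bx+cy",np.linalg.lstsq(np.c_[np.ones(len(P)),P[:,:2]],P[:,2],rcond=None)[0])
E
```

```text
0.1903423036892003 44.999887347221375 [-0.31131754 -0.16846523  0.47573467] [ 0.51681277 -0.3014122   0.29538755]
0.18856852149825312 44.99799907207489 [-0.32617844  0.59078493 -5.28256426] [-0.03838446  0.0040794  -0.01387414] [ 0.51681965 -0.30143415  0.4797284 ] 10.425
wrist 7472
((-0.0616912841796875, -0.292449951171875), (210.3000946044922, 160.987060546875), 0.05697525292634964) plane z=a+bx+cy [ 2.33172117e-01 -8.41862690e-03 -2.32099063e-04]
side 1665
((-0.7491455078125, -0.17874908447265625), (163.43820190429688, 211.7672576904297), 89.47976684570312) plane z=a+bx+cy [ 0.2335104   0.00088957 -0.00588776]
```

View pics/g_side.png

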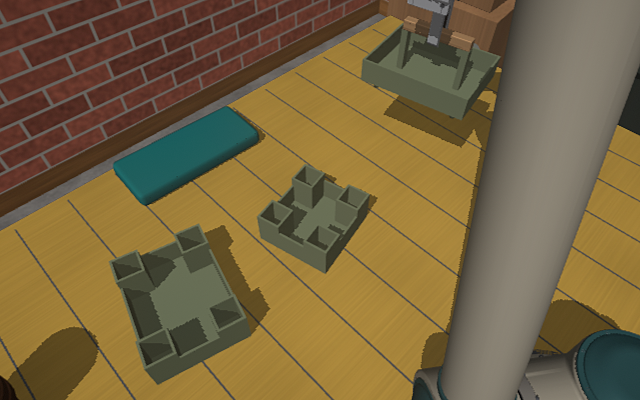

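The side view shows the tote hanging level from its bar at (430,70), with the trays undisturbed. It is centred in the hand to under 1 mm. Next: carry it over and lower with contact sensing.

```bash
python3 - <<'E'
from h import *
x,y=.5564,.2879;o=down(-14.8)
env.movep([x,y,.50],o)
env.line_to([x,y,.375],speed=.12); env.wait(.2)
c=snap("side");save(c,"pre.png")
print(env.line_to([x,y,.352],speed=.04,contact_N=4),env.read_state()["eef_pos"],env.read_state()["contact_force"])
if env.read_state()["eef_pos"][2]<.354:
    print(env.line_to([x,y,.340],speed=.012,contact_N=4))
env.wait(.3);s=env.read_state();print(s["eef_pos"],s["contact_force"],s["ft_torque"],s["time_s"])
save(snap("scene"),"post.png")
E
```

```text
False [0.55652528 0.28794401 0.35202026] [-0.30365643 -1.06890863 -4.8619624 ]
True
[0.55641554 0.28789278 0.34537625] [-0.43785435 -0.25084826  5.61299937] [ 0.04215686 -0.0052345  -0.01240452] 15.7333
```

View pics/post.png

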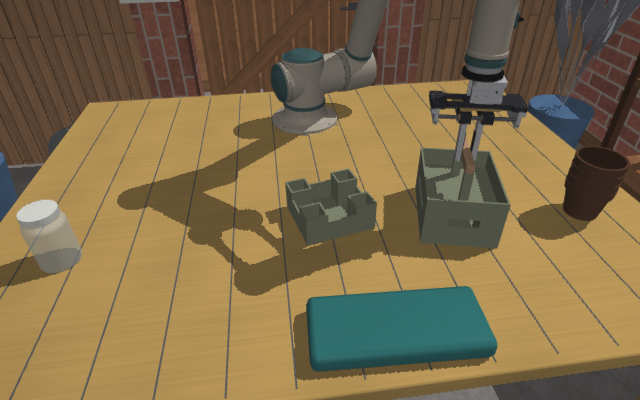

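It made contact at TCP z=0.3454, the predicted seated height, and the tote is flush on the tray at (460,195). I'll release and check.

```bash
python3 - <<'E'
from h import *
x,y=.5564,.2879;o=down(-14.8)
env.command_gripper(0.8); env.wait(.2)
env.line_to([x,y,.42],speed=.06); env.movep([.50,.30,.54],o); env.wait(.3)
c=snap("wrist");W=cloud(c);P=W[olive(c,W,.095,.135,x,y,.16)]
print(len(P),cv2.minAreaRect(P[:,:2].astype(np.float32)*1000),np.median(P[:,2]),np.linalg.lstsq(np.c_[np.ones(len(P)),P[:,:2]-[x,y]],P[:,2],rcond=None)[0],env.read_state()["time_s"])
save(c,"end.png")
E
```

```text
3760 ((555.970703125, 288.19317626953125), (160.42849731445312, 209.9493408203125), 75.1224136352539) 0.11391954260340945 [ 0.1102663   0.00490185 -0.0001483 ] 19.3583
```

View pics/end.png

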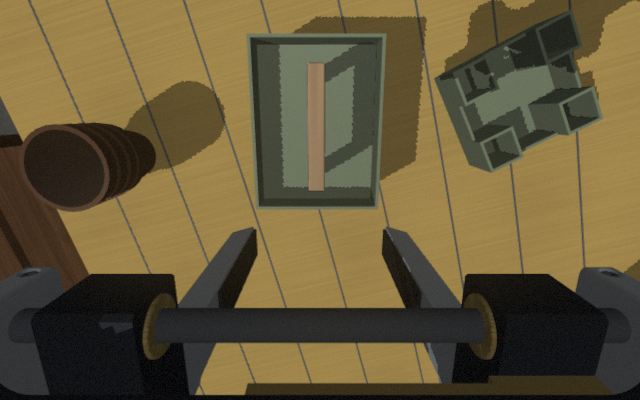

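The tote at (317,122) is level over the tray. Its rim is at about 0.114 m (expected 0.115) and the hand is clear, so I'm handing in.

```bash
python3 -c "
from plant import env
print(env.job_done())"
```

```text
the job is handed in; nothing more can be done
None
```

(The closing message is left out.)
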